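# Release the ratchet clamp of the blue dropper bottle

### The arm

A 6-joint arm with a two-finger parallel gripper is mounted at the origin on a cart in front of the work surface, level with it; the furniture and walls round the work are solid. World frame = base frame: x ahead of the robot, y to its left, z up, the work surface at z = 0. Lengths are in m, angles in rad, forces in N, time in s.
With the tool pointing down it reaches from about 0.425 to 0.95 m from the base axis. Payload 3.5 kg.
Tool frame: the origin (TCP) lies at the very end of the fingers, on their centre line; the grasp point (between the pads) lies 19 mm behind it; z points along the fingers, y is the line along which they close (so a half turn about z gives the same grasp; the last joint's range is limited). The gripper opens to 85 mm and grips with 20 to 120 N. Pads are 22 mm wide; open, the fingers measure 114 mm over their backs; the gripper's body (76 mm by 85 mm) begins 54 mm behind the grasp point. The pads swing forward as they close: fully open they stand 13 mm farther back than shut.
Start: joints at [-1.339, 0.286, 1.577, -0, 1.279, -0.15], TCP at [0.252, -0.626, 0.205] pointing down, gripper open.
Joint ranges: [-2.77, 2.77], [-0.9, 2.22], [0.21, 2.48], [-1.53, 4.67], [0.24, 2.81], [-2.84, 2.84]. Speed limits (rad/s): [2.79, 2.79, 3.14, 3.14, 3.14, 3.14].

### API

Orientations are given as a unit quaternion [w, x, y, z].
In Python, from bench import ctrl, get_image, order gives the robot as it stands.
- The arm moves only by the tool send_rows, never from a script. Its argument "commands" is a list of rows, each a list of 7 numbers: the closure in counts, from 0 (fully open) to 255 (shut), then the shift along the tool's x, y, z in units of 30 mm (1.0 is 30 mm), then the turn, a rotation vector about the tool's x, y, z in units of 5 degrees (1.0 is 5 degrees). In form: [[jaw, x, y, z, ax, ay, az], ...]. A call has 1 to 20 rows; each row shifts and turns the commanded pose from where the row before left it, along the tool's axes as they then stand; what a row does not reach is not made up. A row lasts 1/12 s, in which the tool goes at most 41.7 mm and 7.16 degrees, less where a joint would pass 70% of its speed; a pose out of reach is approached as far as the arm can. A call is refused whole if a number of a shift passes 1 or a number of a turn 1, either way. A call with a gripper value outside its range is refused whole. The fingers move at their own pace and stop on an object; "squeeze" is the grip in N (left out, the last holds). Time passes only in rows, so rows that do not move let the fingers close. It gives the time, the measured TCP pose, the force, the opening and the grip force at its end, in the units of the state.
- ctrl.get_state(): the state, without advancing time (a new reading comes with each control period).
- get_image(name): name is "scene" or "side" or "wrist"; returns a dict with "image" (480x640x3 uint8, red, green, blue), "fx", "fy", "cx", "cy" (pixels), "dist" ([k1, k2, p1, p2, k3] as OpenCV has them; the pictures are not rectified), "R" (3x3) and "t" (3): a world point X has camera coordinates R X + t. Camera axes: x right, y down, z forward; pixel columns grow to the right and rows downward; lengths in m; the calibration is good to about 2 mm. A picture is of the moment at which its call begins. There is no depth.
- order.hand_in(): hands the job in; it is judged then, once.
The state is a dict: "clock": time; "q": joint angles; "joint_velocities": joint speeds; "tau": joint torques, N m; "position": TCP position; "orientation": TCP orientation; "wrist_force": force on the tool from outside, world axes, zero at the start; "ft_torque": the same for the moment, N m; "finger_gap": finger opening in m; "grasp_force": force on a finger pad.
Only numpy, scipy, OpenCV 4.12 (cv2) and the standard library are available. Lean on these libraries where they do the work, as an engineer would, in place of code of your own. Each camera call takes 0.05 s, during which the arm holds its last target. There are 200 camera calls.

### The job

The blue dropper bottle is due to come out of its ratchet clamp. By its red knob lift that clamp's pawl well clear of the teeth (it stays up by itself), then draw the toothed bar by its black handle away from the bottle right back to its stop. Let go of everything, leave the blue bottle standing where it is, and do not disturb the clamp of the green bottle.

Things in the scene. Friction and masses are not known exactly. Their poses are not given: they have to be found in the camera images.
- blue_clamp: Clamp holding the blue bottle, fixed to the worktop: grey plate 64 x 180 x 10 mm. Origin on the worktop under the bar; x along the bar towards the bottle, z up. On it along x (mm): handle -125, pawl pivot -78 (between grey cheeks 58 high), knob -35, moving jaw +20 (56 high), bottle +46, fixed jaw +70. The bar withdraws along -x, away from the bottle, roughly towards the robot.
- blue_knob (a point): Middle of the red upright knob on that clamp's pawl: a cylinder 14 mm across, its top 13 mm above this point, the 10 mm wide pawl 20 mm below it; 72 mm above the worktop at the start. Moves with the pawl, whose pivot axis is level, square to the bar, 43 mm from the knob towards the handle and 25 mm lower: the knob rises and leans towards the handle.
- blue_handle (a point): Middle of the black upright round handle at the end of that clamp's toothed bar: a post 16 mm across, free from 41 to 80 mm above the worktop, this point at 64 mm, 90 mm from the knob at the start. Moves with the bar, level, along the line from the knob to the handle as they stand at the start.
- blue_pawl (a joint): Angle of that clamp's pawl (rad): 0 down in the teeth, up to 0.9 raised; the nose clears the teeth from about 0.12. A stiff hinge (about 1 N at the knob) that stays where it is left.
- blue_bar (a joint): Travel of that clamp's toothed bar (m): 0 with the jaw at the bottle, 0.045 withdrawn to its stop. Slides with about 2 N of friction and stays where it is left; with the pawl down it is blocked after about 2 mm. The bar is 13 mm wide with its teeth on top (4 mm bite, 10 mm pitch).
- blue_bottle (a point): centre (half-way up) of the dropper bottle with the blue label and cap, 37 mm across and 100 mm tall, standing loose on the 10 mm base plate between the jaws of the clamp to be released; the next thing beyond the knob, about 80 mm from it on the side away from the handle.
- green_knob (a point): Middle of the red knob of the other clamp, of the same make, which holds the dropper bottle with the green label and cap (39 mm across). To be left alone.
- green_handle (a point): Middle of the black bar handle of the other clamp, the one with the green bottle. To be left alone. Both clamps stand side by side, either one left or right, on the open worktop; close on their left stands a tall microscope (about x over 0.5 m, y from 0 to 0.25 m, taller than 0.4 m), which the arm must swing round, drawn in, on its way.
Not all that is in view belongs to the job. Leave any orange or pink look-alike of the part that bears blue_bottle alone.

How it is judged:
On the way:
1. the pawl of the blue bottle's clamp is lifted well clear (0.25 rad or more) while the bar is still home (within 6 mm) (value of joint blue_pawl above 0.25 rad and value of joint blue_bar below 0.006 m), for 0.2 s.
At the end, for the whole second after the job is handed in: The blue bottle's toothed bar is withdrawn at least 34 of its 45 mm, the blue bottle stands upright (within 0.15 rad) within 20 mm of where it was, and the green bottle's clamp has its knob and handle within 6 mm of where they were (value of joint blue_bar above 0.034 m and angle between blue_bottle's own z axis and vertical below 0.15 rad and distance of blue_bottle from where it was at the start of the episode below 0.02 m and distance of each of green_knob, green_handle from where it was at the start of the episode below 0.006 m); the robot touches nothing.
It fails at once if the pawl or the bar of the green bottle's clamp is moved by more than 8 mm (distance of any of green_knob, green_handle from where it was at the start of the episode above 0.008 m).
It fails at once if the blue bottle is tipped by more than 0.5 rad (angle between blue_bottle's own z axis and vertical above 0.5 rad).
It also fails if it takes over 40 s, if anything falls off the work surface, if the arm or the gripper's body presses on something with over 40 N, if the wrist force passes 120 N, or if a joint passes its speed limit or range.

## Working session

There is one attempt and no reset: what is moved stays moved. The work goes in short steps, Python scripts to look and compute and a tool call to move; the robot and the scene stay as the last step left them, time stands still between calls to the robot, and variables do not carry over. Pictures are saved under pics/ and viewed, at most 10 in all, crops included, and the job is handed in when it is done.

Besides the shell and the picture viewer there is one more tool, called after "Call:" as a command line: name --pt "numbers of a row" for each row, then --argument value for the rest. send_rows: Moves the arm, as the interface text tells. Its arguments: {"type":"object","properties":{"commands":{"type":"array"},"squeeze":{"type":"number"}},"required":["commands"]}

```bash
mkdir -p pics; cat > h.py <<'E'
import numpy as np, cv2
from bench import ctrl, get_image, order
def K(d): return np.array([[d['fx'],0,d['cx']],[0,d['fy'],d['cy']],[0,0,1.]])
def ray(d,uv):
    p=cv2.undistortPoints(np.array([[uv]],float),K(d),np.array(d['dist'],float)).ravel()
    R=np.array(d['R']);return -R.T@np.array(d['t']), R.T@np.array([p[0],p[1],1])
def onz(d,uv,z):
    o,r=ray(d,uv);return o+r*(z-o[2])/r[2]
def tri(d1,uv1,d2,uv2):
    o,r=ray(d1,uv1);a,b=ray(d2,uv2)
    s=np.linalg.lstsq(np.c_[r,-b],a-o,rcond=None)[0]
    p,q=o+r*s[0],a+b*s[1];return (p+q)/2,np.linalg.norm(p-q)
def proj(d,X):
    return cv2.projectPoints(np.array([X],float),cv2.Rodrigues(np.array(d['R'],float))[0],np.array(d['t'],float),K(d),np.array(d['dist'],float))[0].ravel()
def save(d,n): cv2.imwrite('pics/'+n,cv2.cvtColor(d['image'],cv2.COLOR_RGB2BGR))
def blobs(d,lo,hi,amin=25):
    h=cv2.cvtColor(d['image'],cv2.COLOR_RGB2HSV);m=cv2.inRange(h,np.array(lo),np.array(hi))
    n,_,s,c=cv2.connectedComponentsWithStats(m)
    return [(c[i].round(1).tolist(),s[i].tolist()) for i in range(1,n) if s[i][4]>=amin]
E
python3 - <<'E'
from h import *
for n in('scene','side'):
    d=get_image(n);save(d,n+'0.png')
    print(n,-np.array(d['R']).T@np.array(d['t']))
    for nm,lo,hi in(('red',(0,150,80),(6,255,255)),('red2',(174,150,80),(180,255,255)),('blue',(100,120,50),(130,255,255)),('green',(45,90,40),(85,255,255))):
        print(nm,blobs(d,lo,hi))
print(ctrl.get_state()['orientation'])
E
```

```text
scene [0.32084129 0.241787   0.70034219]
red [([450.2, 5.0], [445, 1, 11, 10, 64]), ([443.7, 35.5], [434, 27, 21, 16, 174]), ([353.9, 219.7], [345, 207, 27, 22, 172]), ([296.6, 302.8], [284, 286, 31, 31, 247])]
red2 [([440.2, 32.1], [436, 28, 9, 10, 26]), ([238.0, 157.5], [224, 142, 30, 31, 96])]
blue [([492.4, 65.5], [490, 59, 5, 14, 28]), ([244.9, 122.4], [239, 119, 11, 9, 48]), ([248.3, 264.9], [243, 257, 12, 15, 122]), ([247.6, 290.5], [241, 284, 16, 14, 116])]
green [([420.0, 26.0], [417, 20, 7, 11, 43]), ([414.3, 44.3], [412, 38, 6, 13, 42]), ([420.5, 44.3], [419, 40, 5, 11, 34]), ([509.4, 68.0], [507, 62, 6, 13, 25]), ([308.0, 195.8], [304, 188, 9, 15, 94]), ([306.9, 220.5], [299, 212, 18, 16, 189])]
side [0.38280667 0.39774732 0.56872584]
red [([405.2, 1.2], [400, 0, 11, 4, 28]), ([350.9, 195.8], [348, 187, 8, 22, 92]), ([365.4, 207.9], [354, 205, 27, 8, 97]), ([314.9, 288.0], [300, 267, 40, 34, 325])]
red2 []
blue [([458.9, 62.2], [458, 55, 3, 14, 28]), ([387.6, 122.0], [384, 117, 8, 11, 52]), ([395.7, 124.1], [392, 119, 8, 11, 53]), ([404.0, 126.0], [401, 121, 7, 11, 50]), ([412.1, 128.0], [409, 123, 7, 11, 50]), ([26.4, 201.9], [6, 187, 53, 34, 612]), ([250.0, 250.7], [244, 240, 15, 22, 177]), ([249.4, 288.1], [240, 277, 21, 22, 326])]
green [([375.6, 27.2], [373, 22, 7, 11, 38]), ([374.7, 49.5], [369, 43, 13, 13, 75]), ([477.7, 62.0], [476, 55, 4, 15, 41]), ([301.5, 179.4], [296, 170, 12, 19, 141]), ([301.7, 212.5], [291, 202, 21, 21, 286])]
[-1.08705776e-03  9.81837194e-01  1.89722272e-01 -4.27595465e-05]
```

View pics/scene0.png

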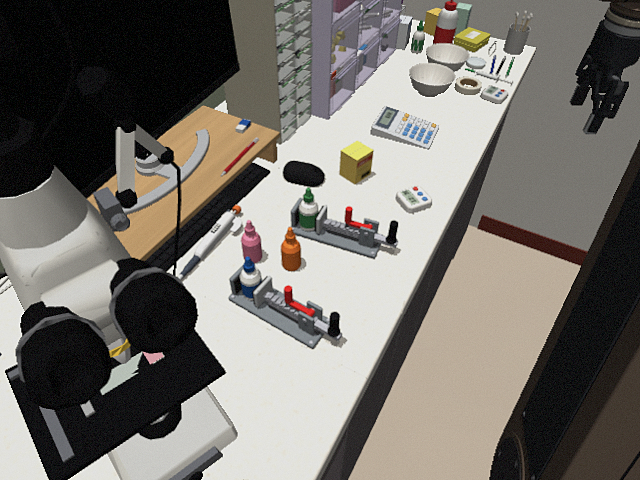

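View pics/side0.png

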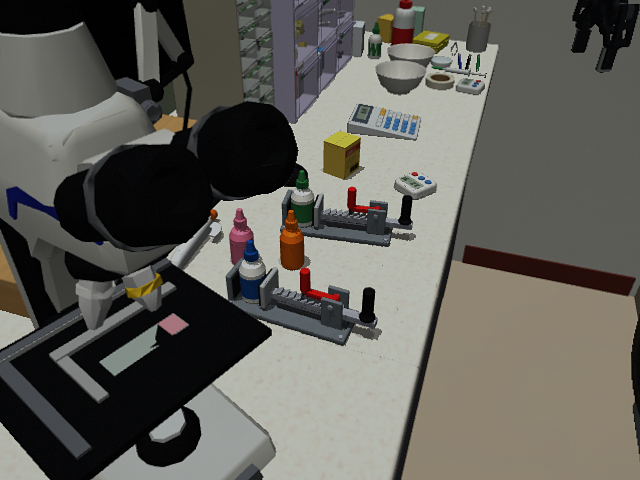

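Both views show two clamps. One holds the blue-capped bottle: scene (249,278), knob (289,293), handle (335,323). The other holds the green-capped bottle: scene (308,210), knob (350,212), handle (392,234). Loose pink and orange bottles stand at (251,245) and (290,250). The blue clamp is the target because its bottle has the blue label and cap. I'll confirm this in one enlarged crop.

```bash
python3 - <<'E'
import cv2,numpy as np
a=cv2.imread('pics/scene0.png')[250:350,225:350];b=cv2.imread('pics/side0.png')[230:345,225:385]
A=cv2.resize(a,None,fx=3.2,fy=3.2,interpolation=2);B=cv2.resize(b,None,fx=2.5,fy=2.5,interpolation=2)
c=np.zeros((330,800,3),np.uint8);c[:A.shape[0],:400]=A[:330];c[:B.shape[0],400:400+B.shape[1]]=B[:330]
cv2.imwrite('pics/crop.png',c)
E
```

```text
(no output)
```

View pics/crop.png

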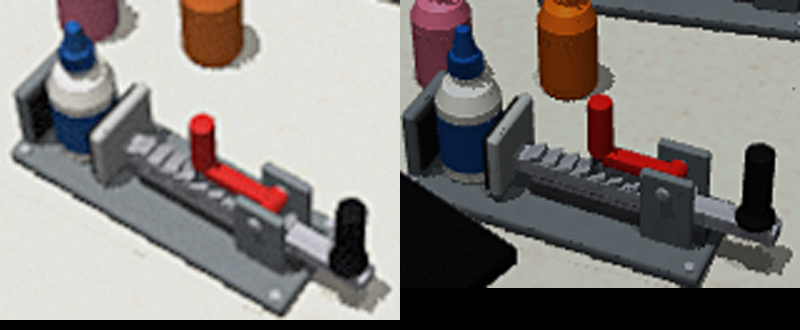

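The crop confirms it: the bottle with the blue label and cap sits in this clamp. The knob runs from about (288,288) to (289,302) in scene and (305,270) to (305,291) in side. The handle runs from (335,314) to (333,333) in scene and (369,290) to (367,319) in side.

```bash
python3 - <<'E'
from h import *
a=get_image('scene');b=get_image('side')
for n,u,v,z in(('knobtop',(288.1,287.5),(305,270.5),.085),('knobmid',(288.6,294.5),(305.2,280.4),.072),('handtop',(335,314),(369.4,290.5),.08),('handbase',(333.4,332.8),(367.4,318.8),.041),('cap',(248.5,262),(249.5,245),.105),
 ('orange',(290,232),(291,214),.1),('gknob',(349,212),(351,195),.075),('ghand',(392.5,226),(406,200),.075)):
    print(n,tri(a,u,b,v)[0].round(4),tri(a,u,b,v)[1].round(4),onz(a,u,z).round(4),onz(b,v,z).round(4))
E
```

```text
knobtop [ 0.5805 -0.1494  0.083 ] 0.0005 [ 0.5799 -0.1482  0.085 ] [ 0.5794 -0.1471  0.085 ]
knobmid [ 0.5792 -0.1474  0.0674] 0.0002 [ 0.5772 -0.1446  0.072 ] [ 0.5775 -0.1425  0.072 ]
handtop [ 0.4906 -0.1433  0.0789] 0.001 [ 0.4908 -0.1428  0.08  ] [ 0.4898 -0.1419  0.08  ]
handbase [ 0.4886 -0.1371  0.0345] 0.0002 [ 0.4871 -0.1334  0.041 ] [ 0.4872 -0.1305  0.041 ]
cap [ 0.6568 -0.1481  0.1064] 0.0034 [ 0.6557 -0.1487  0.105 ] [ 0.6596 -0.1507  0.105 ]
orange [ 0.6358 -0.2469  0.0984] 0.0017 [ 0.634  -0.2453  0.1   ] [ 0.6359 -0.2452  0.1   ]
gknob [ 0.5794 -0.3749  0.0671] 0.0006 [ 0.5759 -0.367   0.075 ] [ 0.5766 -0.3628  0.075 ]
ghand [ 0.4871 -0.3673  0.0811] 0.001 [ 0.4882 -0.3731  0.075 ] [ 0.489  -0.3773  0.075 ]
```

Call:
send_rows --pt "0 0 0 0 0 0 1" --pt "0 0 0 0 0 0 1" --pt "0 0 0 0 0 0 1" --pt "0 0 0 0 0 0 1" --pt "0 0 0 0 0 0 1" --pt "0 0.48 -0.97 0 0 0 0" --pt "0 0.48 -0.97 0 0 0 0" --pt "0 0.48 -0.97 0 0 0 0" --pt "0 0.48 -0.97 0 0 0 0" --pt "0 0.48 -0.97 0 0 0 0" --pt "0 0.48 -0.97 0 0 0 0" --pt "0 0.48 -0.97 0 0 0 0" --pt "0 0.48 -0.97 0 0 0 0" --pt "0 0.48 -0.97 0 0 0 0" --pt "0 0.48 -0.97 0 0 0 0"

```text
clock: 1.45
position: [0.4116, -0.3421, 0.2048]
orientation: [-0.0, 1.0, -0.027, -0.0]
wrist_force: [0.9, -1.0, -0.3]
finger_gap: 0.0852
grasp_force: 0.0
```

Call:
send_rows --pt "0 0.48 -0.97 0 0 0 0" --pt "0 0.48 -0.97 0 0 0 0" --pt "0 0.48 -0.97 0 0 0 0" --pt "0 0.48 -0.97 0 0 0 0" --pt "0 0.48 -0.97 0 0 0 0" --pt "0 0.48 -0.97 0 0 0 0" --pt "0 0.48 -0.97 0 0 0 0" --pt "0 0 0 0 0 0 0" --pt "0 0 0 0 0 0 0"

```text
clock: 2.2
position: [0.5232, -0.1444, 0.2047]
orientation: [0.0, 1.0, -0.026, -0.0]
wrist_force: [-0.4, -1.4, -0.1]
finger_gap: 0.0856
grasp_force: 0.0
```

```bash
python3 - <<'E'
from h import *
s=ctrl.get_state();print(s['clock'],s['position'],s['orientation'],s['wrist_force'])
d=get_image('wrist');save(d,'w1.png');np.set_printoptions(suppress=True,precision=4)
print(blobs(d,(0,150,60),(6,255,255)))
for X in((.579,-.147,.085),(.49,-.140,.08),(.657,-.149,.11)): print(proj(d,X))
E
```

```text
2.2 [ 0.52321412 -0.14436737  0.20468789] [ 3.64067622e-05  9.99671936e-01 -2.56113336e-02 -2.79567171e-04] [-0.38712322 -1.37718077 -0.09068228]
[([611.1, 147.5], [595, 121, 45, 70, 1500]), ([320.9, 164.0], [312, 129, 20, 71, 1023])]
[323.0235 141.3932]
[319.6268 263.7029]
[319.7547   6.6677]
```

View pics/w1.png

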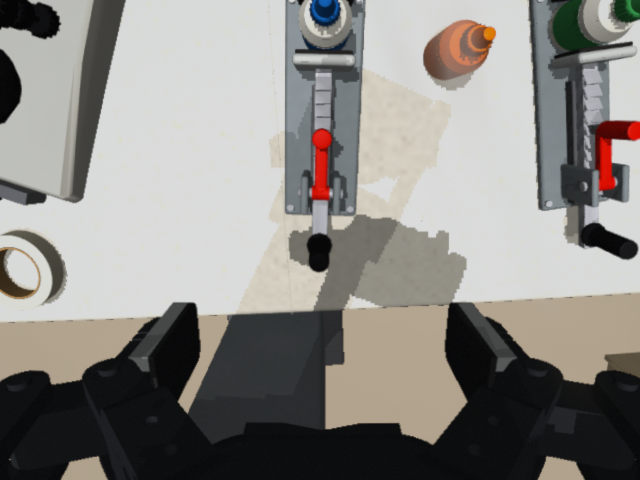

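The wrist view shows the knob top at (321,139), directly in line with the handle at (319,261). The bar is lined up with the tool to about 1°, and the measurements agree to about 2 mm. I'll move over the knob, descend and grip.

Call:
send_rows --pt "100 0.95 -0.04 0 0 0 -0.2" --pt "100 0.95 0 0 0 0 0" --pt "100 0 0 0.9 0 0 0" --pt "100 0 0 0.9 0 0 0" --pt "100 0 0 0.9 0 0 0" --pt "100 0 0 0.9 0 0 0" --pt "100 0 0 0.7 0 0 0" --pt "100 0 0 0.6 0 0 0" --pt "100 0 0 0 0 0 0" --pt "100 0 0 0 0 0 0" --squeeze 25

```text
clock: 3.08
position: [0.5786, -0.1481, 0.0569]
orientation: [-0.0, 1.0, -0.019, -0.001]
wrist_force: [0.5, -0.8, 0.2]
finger_gap: 0.0517
grasp_force: 0.0
```

```bash
python3 - <<'E'
from h import *
s=ctrl.get_state();print(s['clock'],s['position'],s['orientation'],s['wrist_force'],s['finger_gap'])
d=get_image('wrist');save(d,'w2.png')
print(blobs(d,(0,150,60),(6,255,255)),proj(d,(.58,-.146,.085)))
E
```

```text
3.0833 [ 0.57862842 -0.14810096  0.05688009] [-4.72706161e-04  9.99809851e-01 -1.94469443e-02 -1.36155322e-03] [ 0.48531567 -0.76216899  0.20027945] 0.051724037585559136
[([317.8, 314.9], [301, 263, 36, 107, 2975])] [318.12657071 311.84944287]
```

View pics/w2.png

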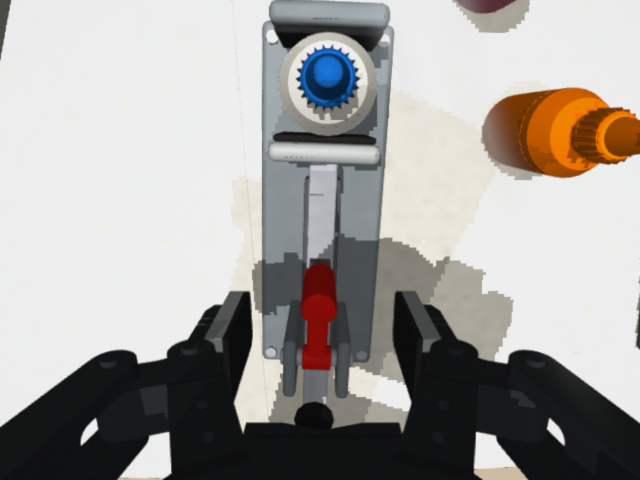

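The knob sits between the pads, with its top at (319,308) and the pads' mid-line at about column 322. I'll close and lift it along the pivot arc.

Call:
send_rows --pt "255 0 0 0 0 0 0.35" --pt "255 0 0 0 0 0 0" --pt "255 0 0 0 0 0 0" --pt "255 0 0 0 0 0 0" --pt "255 0 0 0 0 0 0" --pt "255 0 0 0 0 0 0" --squeeze 25

```text
clock: 3.63
position: [0.5804, -0.1474, 0.0587]
orientation: [0.0, 0.999, -0.034, 0.001]
wrist_force: [0.1, 1.0, 1.6]
finger_gap: -0.0003
grasp_force: 0.9
```

Call:
send_rows --pt "255 -0.016 0 -0.06 0 0.5 0" --pt "255 -0.016 0 -0.06 0 0.5 0" --pt "255 -0.016 0 -0.06 0 0.5 0" --pt "255 -0.016 0 -0.06 0 0.5 0" --pt "255 -0.016 0 -0.06 0 0.5 0" --pt "255 -0.016 0 -0.06 0 0.5 0" --pt "255 -0.016 0 -0.06 0 0.5 0" --pt "255 -0.016 0 -0.06 0 0.5 0" --pt "255 -0.016 0 -0.06 0 0.5 0" --pt "255 -0.016 0 -0.06 0 0.5 0" --pt "255 -0.016 0 -0.06 0 0.5 0" --pt "255 -0.016 0 -0.06 0 0.5 0" --pt "255 0 0 0 0 0 0" --pt "255 0 0 0 0 0 0" --pt "255 0 0 0 0 0 0" --pt "255 0 0 0 0 0 0"

```text
clock: 4.97
position: [0.5701, -0.1467, 0.0779]
orientation: [0.009, 0.965, -0.032, 0.259]
wrist_force: [-0.3, -0.2, 0.3]
finger_gap: -0.0
grasp_force: 0.0
```

```bash
python3 - <<'E'
from h import *
s=ctrl.get_state();print(s['clock'],s['position'],s['orientation'],s['wrist_force'],s['finger_gap'],s['grasp_force'])
d=get_image('side');save(d,'s3.png')
cv2.imwrite('pics/s3c.png',cv2.resize(cv2.imread('pics/s3.png')[180:360,220:440],None,fx=3,fy=3))
E
```

```text
4.9667 [ 0.57009194 -0.14673304  0.07794777] [ 0.00898634  0.96532282 -0.03244586  0.25887905] [-0.25182218 -0.15073935  0.25611883] -2.2371165979561035e-05 0.0
```

View pics/s3c.png

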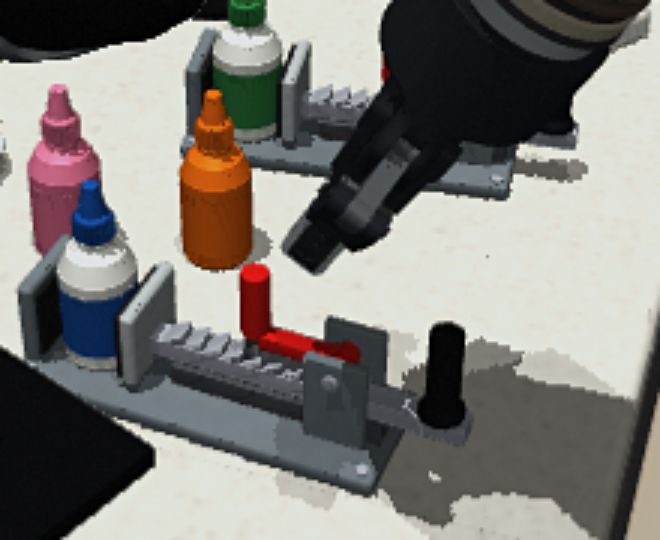

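The grip missed. The gap is zero, and the knob stands unmoved at side (305,270) with the closed fingertips beside it at about (323,265). I'll check where the reported TCP projects.

```bash
python3 - <<'E'
from h import *
s=ctrl.get_state()
p=np.array(s['position'])
for n in('scene','side','wrist'):
    d=get_image(n);print(n,proj(d,p),proj(d,(.58,-.147,.085)),blobs(d,(0,150,60),(6,255,255)))
    if n=='scene': c=d['image'][220:360,220:380]; 
    if n=='wrist': w=d['image']
c=cv2.resize(c,None,fx=2.5,fy=2.5);w=cv2.resize(w,(400,300))
o=np.zeros((350,800,3),np.uint8);o[:,:400]=c[:350];o[:300,400:]=w
cv2.imwrite('pics/c4.png',o[:,:,::-1])
E
```

```text
scene [292.91484688 293.19303359] [287.64562824 288.00495262] [([450.2, 5.3], [445, 0, 11, 11, 71]), ([443.5, 35.5], [433, 27, 22, 16, 189]), ([295.3, 301.9], [284, 286, 31, 30, 251])]
side [311.55665961 276.29835026] [304.53730738 270.43672035] [([405.2, 3.8], [400, 0, 12, 9, 92]), ([401.7, 35.6], [391, 28, 23, 17, 285]), ([353.6, 148.0], [346, 143, 14, 13, 34]), ([312.3, 286.9], [300, 268, 40, 33, 443]), ([620.0, 275.4], [606, 273, 29, 6, 29])]
wrist [324.18291656 285.83205637] [323.43237936 260.06162809] [([321.3, 265.4], [306, 245, 32, 43, 1068])]
```

View pics/c4.png

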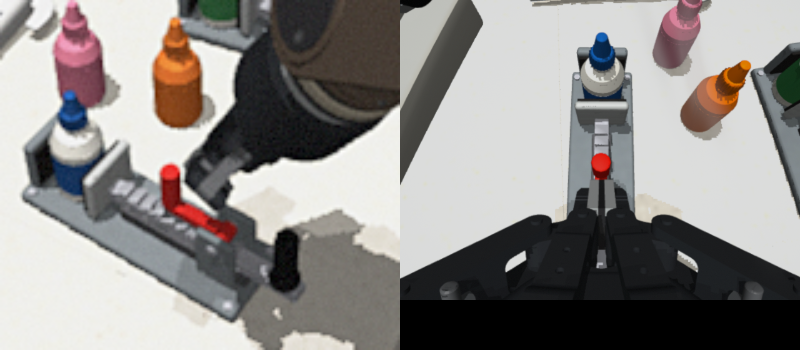

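```bash
python3 - <<'E'
from h import *
a=get_image('scene');b=get_image('side');s=ctrl.get_state()
from scipy.spatial.transform import Rotation as Ro
q=s['orientation'];R=Ro.from_quat([q[1],q[2],q[3],q[0]]).as_matrix();p=np.array(s['position'])
print(p,R.round(3))
for u,v in(((187/2.5+220,181/2.5+220),(285/3+220,246/3+180)),((223/2.5+220,206/2.5+220),(321/3+220,272/3+180))):
    X,e=tri(a,u,b,v);print(X,e,'tool:',R.T@(X-p))
for n,d in(('sc',a),('si',b)):
    for x in(-.011,.011):
        for y in (0,.01): print(n,x,y,proj(d,p+R@[x,y,0]))
E
```

```text
[ 0.56952085 -0.1464618   0.07735871] [[ 0.864 -0.067  0.499]
 [-0.058 -0.998 -0.034]
 [ 0.5    0.    -0.866]]
[ 0.55373675 -0.12166691  0.12354155] 0.006921605961186136 tool: [ 0.00800356 -0.02367178 -0.04870697]
[ 0.53522472 -0.12611734  0.10875658] 0.015397778351499018 tool: [-0.01512459 -0.01798497 -0.04498595]
sc -0.011 0 [298.01883555 298.16770482]
sc -0.011 0.01 [301.43084885 294.02252318]
sc 0.011 0 [288.23419331 288.99003818]
sc 0.011 0.01 [291.7244612  284.90532229]
si -0.011 0 [318.47771465 281.71515691]
si -0.011 0.01 [321.30398816 277.19150743]
si 0.011 0 [305.26586415 271.78314723]
si 0.011 0.01 [308.22555263 267.35325318]
```

```bash
python3 - <<'E'
from h import *
from scipy.spatial.transform import Rotation as Ro
s=ctrl.get_state();q=s['orientation'];R=Ro.from_quat([q[1],q[2],q[3],q[0]]).as_matrix();p=np.array(s['position'])
o=np.zeros((600,800,3),np.uint8)
for k,(n,x0,y0,w,h,f) in enumerate((('scene',265,245,80,60,5),('side',270,225,80,60,5),('wrist',220,210,200,150,2))):
    d=get_image(n);c=cv2.resize(d['image'][y0:y0+h,x0:x0+w],None,fx=f,fy=f,interpolation=2)
    for z,col in((0,(255,0,255)),(-.02,(0,255,0)),(-.045,(0,200,255))):
        for x in(-.011,.011):
            u=proj(d,p+R@[x,0,z]);cv2.drawMarker(c,tuple(int(v) for v in ((u-[x0,y0])*f)),col,0,9,1)
            if n=='wrist':print(z,x,u)
    r,cc=divmod(k,2);o[r*300:r*300+300,cc*400:cc*400+400]=c
cv2.imwrite('pics/c5.png',o[:,:,::-1])
E
```

```text
0 -0.011 [323.99569711 309.22757151]
0 0.011 [324.0547434  262.07934456]
-0.02 -0.011 [324.17065027 331.15391848]
-0.02 0.011 [324.24512301 279.23704712]
-0.045 -0.011 [324.45403499 366.78542863]
-0.045 0.011 [324.55817793 307.51564057]
```

View pics/c5.png

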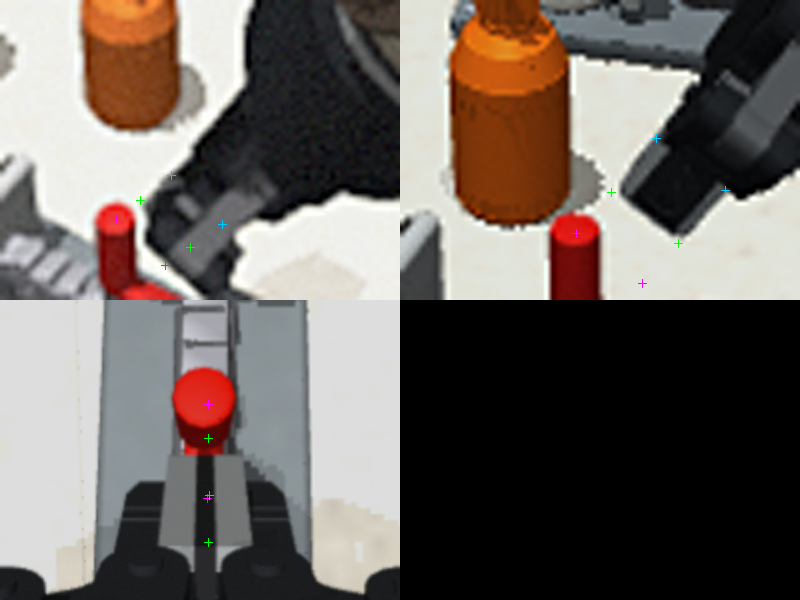

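The overlay shows the real fingertips about 23 mm behind the reported TCP. In the wrist view the front corner is at row 287 against 262 predicted, and the side view agrees. So the pads closed just over the knob's top. I'll back off, straighten up and go about 24 mm deeper.

Call:
send_rows --pt "100 0 0 -0.7 0 0 0" --pt "100 0 0 0 0 -1 0" --pt "100 0 0 0 0 -1 0" --pt "100 0 0 0 0 -1 0" --pt "100 0 0 0 0 -1 0" --pt "100 0 0 0 0 -1 0" --pt "100 0 0 0 0 -1 0" --pt "100 0.7 0 0 0 0 0" --pt "100 0 0 0 0 0 0" --pt "100 0 0 0 0 0 0"

```text
clock: 6.25
position: [0.5802, -0.1471, 0.0952]
orientation: [-0.0, 0.999, -0.034, -0.0]
wrist_force: [-1.0, 0.3, -0.6]
finger_gap: 0.0517
grasp_force: 0.0
```

Now I'll go down to TCP z of about 0.035 and close.

Call:
send_rows --pt "100 0 0 0.6 0 0 0" --pt "100 0 0 0.6 0 0 0" --pt "100 0 0 0.5 0 0 0" --pt "100 0 0 0.3 0 0 0" --pt "100 0 0 0 0 0 0" --pt "255 0 0 0 0 0 0" --pt "255 0 0 0 0 0 0" --pt "255 0 0 0 0 0 0" --pt "255 0 0 0 0 0 0" --pt "255 0 0 0 0 0 0" --pt "255 0 0 0 0 0 0" --squeeze 25

```text
clock: 7.17
position: [0.5808, -0.1471, 0.0369]
orientation: [0.0, 0.999, -0.034, 0.001]
wrist_force: [-0.3, 2.1, 4.2]
finger_gap: 0.0128
grasp_force: 25.5
```

Call:
send_rows --pt "255 0.013 0 -0.064 0 0.5 0" --pt "255 0.013 0 -0.064 0 0.5 0" --pt "255 0.013 0 -0.064 0 0.5 0" --pt "255 0.013 0 -0.064 0 0.5 0" --pt "255 0.013 0 -0.064 0 0.5 0" --pt "255 0.013 0 -0.064 0 0.5 0" --pt "255 0.013 0 -0.064 0 0.5 0" --pt "255 0.013 0 -0.064 0 0.5 0" --pt "255 0.013 0 -0.064 0 0.5 0" --pt "255 0.013 0 -0.064 0 0.5 0" --pt "255 0.013 0 -0.064 0 0.5 0" --pt "255 0.013 0 -0.064 0 0.5 0" --pt "255 0 0 0 0 0 0" --pt "255 0 0 0 0 0 0" --pt "255 0 0 0 0 0 0"

```text
clock: 8.42
position: [0.5801, -0.147, 0.0604]
orientation: [0.009, 0.965, -0.032, 0.26]
wrist_force: [1.7, 5.5, 5.7]
finger_gap: 0.0126
grasp_force: 25.5
```

The grip held. I'll release, back off along the tool axis and straighten up.

Call:
send_rows --pt "100 0 0 0 0 0 0" --pt "100 0 0 0 0 0 0" --pt "100 0 0 0 0 0 0" --pt "100 0 0 -0.8 0 0 0" --pt "100 0 0 -1 0 0 0" --pt "100 0 0 -1 0 0 0" --pt "100 0 0 0 0 -1 0" --pt "100 0 0 0 0 -1 0" --pt "100 0 0 0 0 -1 0" --pt "100 0 0 0 0 -1 0" --pt "100 0 0 0 0 -1 0" --pt "100 0 0 0 0 -1 0" --pt "100 0 0 0 0 0 0" --pt "100 0 0 0 0 0 0"

```text
clock: 9.58
position: [0.5372, -0.1443, 0.1304]
orientation: [-0.0, 0.999, -0.034, -0.0]
wrist_force: [-0.7, -0.3, 0.6]
finger_gap: 0.0516
grasp_force: 0.0
```

```bash
python3 - <<'E'
from h import *
s=ctrl.get_state();print(s['clock'],s['position'],s['orientation'])
o=np.zeros((480,800,3),np.uint8)
d=get_image('side');o[:480,400:]=cv2.resize(d['image'][200:344,230:350],(400,480));print(blobs(d,(0,150,60),(6,255,255)))
d=get_image('wrist');o[:300,:400]=cv2.resize(d['image'],(400,300))
print(proj(d,(.49,-.14,.08)),proj(d,(.49,-.14,.041)))
cv2.imwrite('pics/c6.png',o[:,:,::-1])
E
```

```text
9.5833 [ 0.53719072 -0.14434394  0.13043032] [-1.67169369e-04  9.99438137e-01 -3.35167323e-02 -1.03822796e-04]
[([363.4, 207.4], [354, 193, 27, 20, 139]), ([319.6, 281.7], [306, 262, 34, 39, 469])]
[321.79001313 327.27412687] [321.90762988 299.64697509]
```

View pics/c6.png

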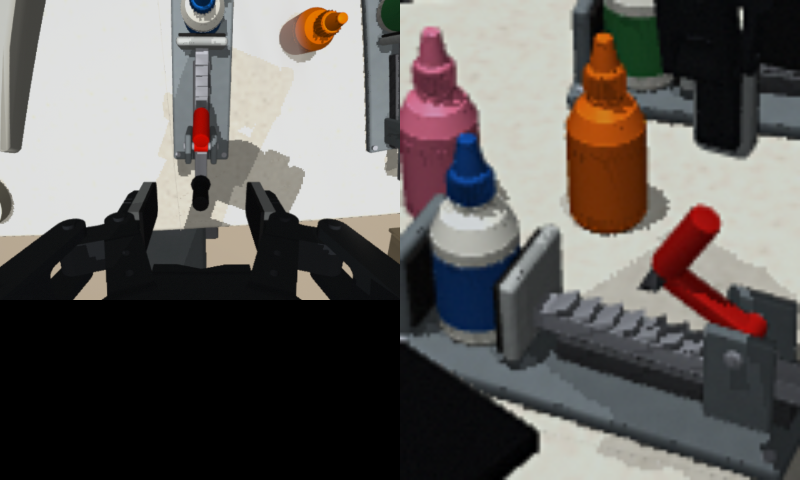

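The pawl is raised by roughly 30° and stays up: its knob is now at side (320,282), leaning towards the handle. The handle is at wrist (320,~320), as predicted. Next I'll grip the handle.

Call:
send_rows --pt "100 -0.79 -0.03 0 0 0 0" --pt "100 -0.79 0 0 0 0 0" --pt "100 0 0 0.9 0 0 0" --pt "100 0 0 0.9 0 0 0" --pt "100 0 0 0.8 0 0 0" --pt "100 0 0 0.5 0 0 0" --pt "100 0 0 0.3 0 0 0" --pt "100 0 0 0 0 0 0" --pt "255 0 0 0 0 0 0" --pt "255 0 0 0 0 0 0" --pt "255 0 0 0 0 0 0" --pt "255 0 0 0 0 0 0" --pt "255 0 0 0 0 0 0" --squeeze 30

```text
clock: 10.77
position: [0.4908, -0.1401, 0.0311]
orientation: [0.0, 0.999, -0.034, 0.001]
wrist_force: [-1.1, 3.1, 5.9]
finger_gap: 0.0148
grasp_force: 29.5
```

Gripped, with a gap of 15 mm on the 16 mm post. Now I'll pull along tool −x.

Call:
send_rows --pt "255 -0.1 0 0 0 0 0" --pt "255 -0.1 0 0 0 0 0" --pt "255 -0.1 0 0 0 0 0" --pt "255 -0.1 0 0 0 0 0" --pt "255 -0.1 0 0 0 0 0" --pt "255 -0.1 0 0 0 0 0" --pt "255 -0.1 0 0 0 0 0" --pt "255 -0.1 0 0 0 0 0" --pt "255 -0.1 0 0 0 0 0" --pt "255 -0.1 0 0 0 0 0" --pt "255 -0.1 0 0 0 0 0" --pt "255 -0.1 0 0 0 0 0" --pt "255 -0.1 0 0 0 0 0" --pt "255 -0.1 0 0 0 0 0" --pt "255 -0.1 0 0 0 0 0" --pt "255 0 0 0 0 0 0" --pt "255 0 0 0 0 0 0"

```text
clock: 12.18
position: [0.4459, -0.1367, 0.031]
orientation: [-0.0, 0.999, -0.034, 0.001]
wrist_force: [1.2, 5.1, 7.8]
finger_gap: 0.0147
grasp_force: 29.9
```

Call:
send_rows --pt "100 0 0 0 0 0 0" --pt "100 0 0 0 0 0 0" --pt "100 0 0 0 0 0 0" --pt "100 0 0 -0.6 0 0 0" --pt "100 0 0 -1 0 0 0" --pt "100 0 0 -1 0 0 0" --pt "100 0 0 -1 0 0 0" --pt "100 0 0 -1 0 0 0" --pt "100 0 0 0 0 0 0" --pt "100 0 0 0 0 0 0" --pt "100 0 0 0 0 0 0"

```text
clock: 13.1
position: [0.4441, -0.137, 0.1664]
orientation: [-0.0, 0.999, -0.034, -0.001]
wrist_force: [0.8, 0.5, 0.2]
finger_gap: 0.052
grasp_force: 0.0
```

```bash
python3 - <<'E'
from h import *
s=ctrl.get_state();print(s['clock'],s['position'],s['wrist_force'],s['finger_gap'])
o=np.zeros((600,800,3),np.uint8)
d=get_image('side');o[:420,300:]=cv2.resize(d['image'][160:370,200:450],(500,420))
w=get_image('wrist');o[:225,:300]=cv2.resize(w['image'],(300,225))
for n,a in(('scene',get_image('scene')),('side',d)): print(n,[b[0] for b in blobs(a,(100,120,50),(130,255,255),100)],[b[0] for b in blobs(a,(45,90,40),(85,255,255),80)])
cv2.imwrite('pics/c7.png',o[:,:,::-1])
E
```

```text
13.1 [ 0.44412731 -0.13703157  0.16644464] [0.84742804 0.52026938 0.22162556] 0.052048587494167325
scene [[248.4, 264.8], [251.9, 290.1]] [[308.0, 195.8], [307.0, 220.5]]
side [[26.4, 202.0], [250.3, 251.7], [252.2, 288.1]] [[374.6, 49.3], [301.5, 180.1], [302.4, 212.3]]
```

View pics/c7.png

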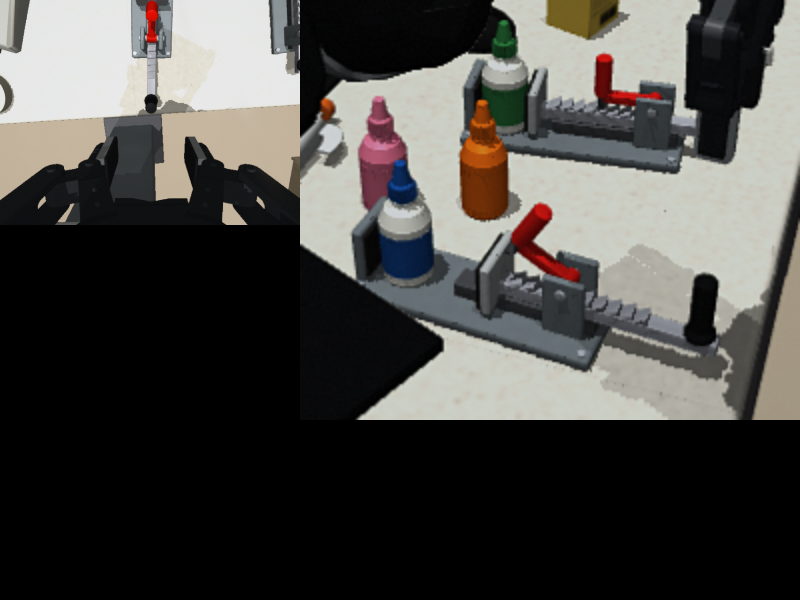

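The bar is fully back, the pawl is up, and the blue bottle is standing where it was (cap unmoved at scene (248,265)). The green clamp is untouched and the gripper is clear.

```bash
python3 -c "
from bench import order
print(order.hand_in())"
```

```text
the job is handed in; nothing more can be done
None
```

I lifted the blue clamp's pawl by about 30° and pulled the bar back about 45 mm to its stop; the blue bottle still stands in place, the green clamp is untouched, and I handed the job in at about 13 s (no verdict was returned).

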